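# Lock the stone slab into its rubbing holder

### The job

A carved stone slab lies in one of the two wooden rubbing holders. Lock it in: lift that holder's sliding bar by its upright handle over the low bump, slide it towards the slab and set it down flat on the board between the bump and the slab. Leave the slab lying flat in its place and leave the empty holder's bar alone.

Things in the scene. Friction and masses are not known exactly. Their poses are not given: they have to be found in the camera images.
- holder: Holder with the slab: plywood board 340x170x18 mm. Origin: centre of underside; z up, x along it from the bar's parked end to the slab. In this frame (mm): board top z 18; rails 10 high at y +-56; fence face x 150; bump, a steel strip across, x -46 to -34, 9 high; slab x 14 to 144, top z 40. The bar starts on the low-x side, blocked by the bump; it is home when down, handle at x -20 to 0.
- bar_grip (a point): Centre of that holder's bar handle: wooden post 24x24 mm, sides along holder x and y, reaching 18 above and 34 below this point; grip either way. At holder z 102 when down, x -130 to -80 at start. Bar 28 mm along x, 146 across; slides along x (1 N friction, stops at x -130 and 4), lifts straight up 26 mm at most (16 clears the bump), weighs 3 N or less, falls if released. Pins at y +-60, top z 79.
- slab_center (a point): Centre of the carved stone slab, 130 x 90 x 22 mm, about 0.6 kg, lying loose between the holder's rails near the end fence, length along the holder's x; this point is 11 mm above its underside. Its carving is a ring of six round bosses. A smaller carved tile lying on the table itself does not matter.
- spare_bar_grip (a point): Centre of the same kind of handle on the bar of the other holder, which is of the same make but empty. To be left alone.
There are look-alikes about, which are no part of the job. Leave any green or purple look-alike of the part that bears slab_center alone.

How it is judged:
By the outcome, as a careful person would: the job done as asked, in the order asked, and still so for the second after the job is handed in, with the robot touching nothing.
It also fails if it takes over 32 s, if anything falls off the work surface, if the arm or the gripper's body presses on something with over 40 N, if the wrist force passes 120 N, or if a joint passes its speed limit or range.

### The arm

A 6-joint arm with a two-finger parallel gripper is mounted at the origin on the work surface. World frame = base frame: x ahead of the robot, y to its left, z up, the work surface at z = 0. Lengths are in m, angles in rad, forces in N, time in s.
With the tool pointing down it reaches from about 0.275 to 0.875 m from the base axis. Payload 12.5 kg.
Tool frame: the origin (TCP) lies at the very end of the fingers, on their centre line; the grasp point (between the pads) lies behind it (grasp_offset is the z of the grasp point in the tool frame, in m); z points along the fingers, y is the line along which they close (so a half turn about z gives the same grasp; the last joint's range is limited). The gripper opens to 85 mm and grips with 20 to 120 N. Pads are 22 mm wide; open, the fingers measure 114 mm over their backs; the gripper's body (76 mm by 85 mm) begins 54 mm behind the grasp point. The pads swing forward as they close: fully open they stand 13 mm farther back than shut.
Start: joints at [1.021, 0.351, 1.652, -0, 1.139, -0.085], TCP at [0.247, 0.492, 0.195] pointing down, gripper open.
Joint ranges: [-2.75, 2.75], [-0.79, 2.1], [0.01, 2.65], [-1.57, 4.71], [0.07, 3.14], [-2.87, 2.87]. Speed limits (rad/s): [2.22, 2.22, 2.79, 3.14, 3.14, 3.14].

### API

Orientations are given as a unit quaternion [x, y, z, w].
In Python, from station import get_state, camera, finish_job, grasp_offset gives the robot as it stands.
- The arm moves only by the tool drive_tool, never from a script. Its argument "targets" is a list of rows, each a list of 3 entries, a list of its own where there are three numbers: the turn, a rotation vector about the tool's x, y, z in rad, then the shift along the tool's x, y, z in m, then the opening, from 0 (shut) to 1 (fully open). A call has 1 to 12 rows; each row shifts and turns the commanded pose from where the row before left it, along the tool's axes as they then stand; what a row does not reach is not made up. A row lasts 1/10 s, in which the tool goes at most 50 mm and 8.59 degrees, less where a joint would pass 70% of its speed; a pose out of reach is approached as far as the arm can. A call with a gripper value outside its range is refused whole. The fingers move at their own pace and stop on an object; "squeeze" is the grip in N (left out, the last holds). Time passes only in rows, so rows that do not move let the fingers close. It gives the time, the measured TCP pose, the force, the opening and the grip force at its end, in the units of the state.
- get_state(): the state, without advancing time (a new reading comes with each control period).
- camera(name): name is "side" or "top"; returns a dict with "color" (420x560x3 uint8, blue, green, red), "fov_y" (degrees; the focal length in pixels is half the picture's height over the tangent of half this angle, whatever the lens; pixels are square), "cx", "cy" (the principal point, pixels), "extrinsics" (4x4, takes a point from world to camera coordinates). Camera axes: x right, y down, z forward; pixel columns grow to the right and rows downward; lengths in m; the calibration is good to about 2 mm. A picture is of the moment at which its call begins. There is no depth.
- finish_job(): hands the job in; it is judged then, once.
The state is a dict: "time_s": time; "joint_pos": joint angles; "joint_velocities": joint speeds; "joint_torque": joint torques, N m; "position": TCP position; "eef_rot": TCP orientation; "wrist_force": force on the tool from outside, world axes, zero at the start; "ft_torque": the same for the moment, N m; "gripper_width": opening from 0.0 (shut) to 1.0 (fully open); "finger_force": force on a finger pad.
Only numpy, scipy, OpenCV 4.12 (cv2) and the standard library are available. Lean on these libraries where they do the work, as an engineer would, in place of code of your own. Each camera call takes 0.05 s, during which the arm holds its last target. There are 200 camera calls.

## Working session

There is one attempt and no reset: what is moved stays moved. The work goes in short steps, Python scripts to look and compute and a tool call to move; the robot and the scene stay as the last step left them, time stands still between calls to the robot, and variables do not carry over. Pictures are saved under pics/ and viewed, at most 10 in all, crops included, and the job is handed in when it is done.

Besides the shell and the picture viewer there is one more tool, called after ">>>" in YAML: its name, and indented under it one key for each argument. drive_tool: Moves the arm, as the interface text tells. Its arguments: {"type":"object","properties":{"targets":{"type":"array"},"squeeze":{"type":"number"}},"required":["targets"]}

```bash
mkdir -p pics; python3 - <<'E'
from station import *
import cv2,numpy as np
for n in("top","side"):
    c=camera(n);cv2.imwrite(f"pics/{n}0.png",c["color"]);print(n,c["fov_y"],c["cx"],c["cy"],np.round(c["extrinsics"],4).tolist())
s=get_state();print(grasp_offset,s["position"],s["eef_rot"],s["gripper_width"],s["time_s"])
E
```

```text
top 55.658424121313764 275.12076071781496 214.17624874045288 [[-0.006, -1.0, 0.0041, -0.0632], [-0.9776, 0.005, -0.2103, 0.5044], [0.2103, -0.0053, -0.9776, 0.9961], [0.0, 0.0, 0.0, 1.0]]
side 55.36850965631897 281.21198799737425 208.99817602712162 [[0.9974, -0.0714, -0.0036, -0.5129], [-0.0538, -0.7158, -0.6962, 0.055], [0.0471, 0.6946, -0.7178, 1.0005], [0.0, 0.0, 0.0, 1.0]]
-0.0187 [0.24631215 0.4913684  0.1950048 ] [ 2.30299523e-01  9.73119640e-01 -5.19363251e-04 -1.63290271e-04] 0.9976148205375602 0.1
```

View pics/top0.png

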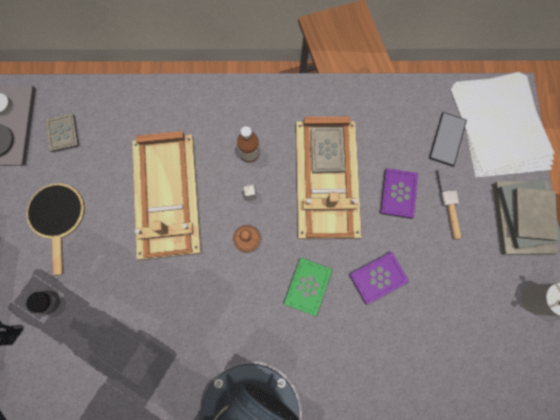

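View pics/side0.png

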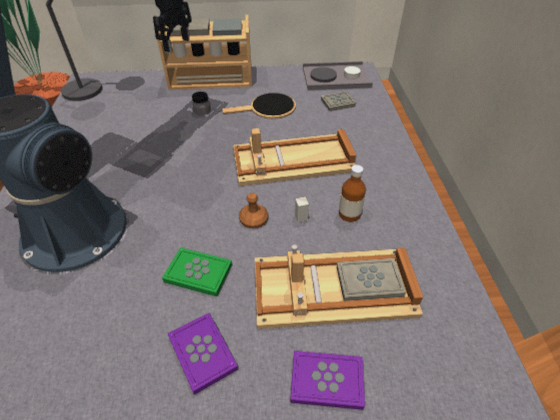

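The top view shows the right-hand holder (px about 328,180) holding the grey slab, with its bar handle near (333,200). In the side view that handle is at (296,265). The left-hand holder is empty. Next I'll zoom in on both views of the right-hand one.

```bash
python3 - <<'E'
import cv2,numpy as np
a=cv2.imread("pics/top0.png")[110:245,285:370];b=cv2.imread("pics/side0.png")[235:335,245:425]
a=cv2.resize(a,None,fx=4.4,fy=4.4,interpolation=3)[:594];b=cv2.resize(b,None,fx=2.3,fy=2.3,interpolation=3)
o=np.zeros((594,800,3),np.uint8);o[:a.shape[0],:a.shape[1]]=a;o[:b.shape[0],380:380+b.shape[1]]=b
cv2.imwrite("pics/z.png",o)
E
```

```text
(no output)
```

View pics/z.png

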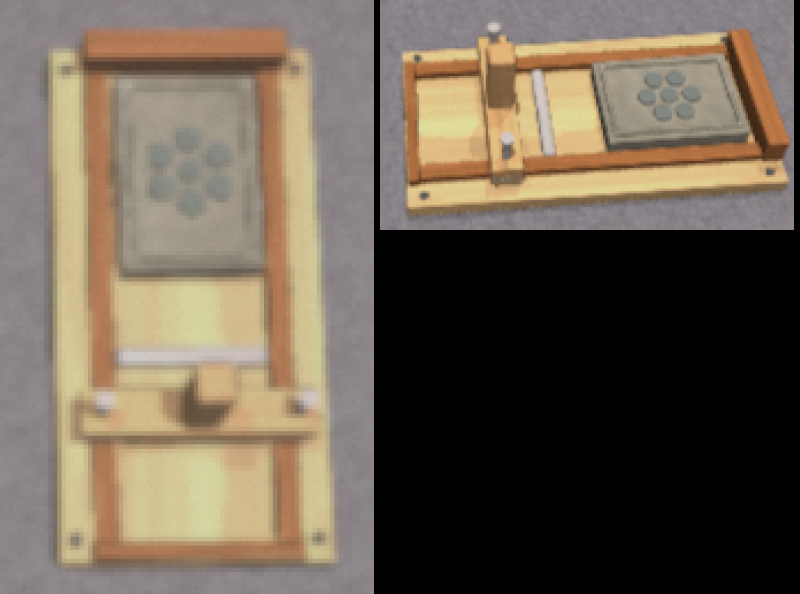

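The crop shows the slab in place, the bar on the near side of the white bump, and the handle top at crop (216,382) in the top view. I'll triangulate the board screws, the pins and the handle top.

```bash
cat >h.py <<'E'
import numpy as np
C={"top":(55.658424,275.1208,214.1762,[[-0.006,-1.0,0.0041,-0.0632],[-0.9776,0.005,-0.2103,0.5044],[0.2103,-0.0053,-0.9776,0.9961]]),
"side":(55.36851,281.212,208.998,[[0.9974,-0.0714,-0.0036,-0.5129],[-0.0538,-0.7158,-0.6962,0.055],[0.0471,0.6946,-0.7178,1.0005]])}
def ray(n,u,v):
    f,cx,cy,E=C[n];E=np.array(E);R,t=E[:,:3],E[:,3];F=210/np.tan(np.radians(f/2))
    return -R.T@t, R.T@np.array([(u-cx)/F,(v-cy)/F,1])
def plane(n,p,z):
    o,d=ray(n,*p);return o+d*(z-o[2])/d[2]
def tri(p,q):
    o,d=ray("top",*p);a,e=ray("side",*q)
    s=np.linalg.lstsq(np.c_[d,-e],a-o,rcond=None)[0];A=o+s[0]*d;B=a+s[1]*e
    return (A+B)/2,np.linalg.norm(A-B)
E
python3 - <<'E'
from h import *
np.set_printoptions(precision=4,suppress=True)
T=lambda x,y:((x+.5)/4.4+284.5,(y+.5)/4.4+109.5)
S=lambda x,y:((x-379.5)/2.3+244.5,(y+.5)/2.3+234.5)
P={"sFL":(T(66,70),S(417,57),.018),"sFR":(T(295,70),S(770,171),.018)}
# screws: top image up = +x world, left = +y ; side image right=+x, down=-y
P={"farL":(T(66,70),S(726,40),.018),"farR":(T(295,70),S(770,171),.018),"nearL":(T(75,540),S(417,57),.018),"nearR":(T(318,538),S(424,195),.018),
"pinL":(T(103,400),S(494,27),.079),"pinR":(T(302,400),S(507,138),.079),"handle":(T(216,382),S(500,44),.120),
"bumpL":(T(117,352),S(537,71),.027),"bumpR":(T(268,352),S(549,153),.027)}
for k,(p,q,z) in P.items():
    print(k,*tri(p,q),plane("top",p,z),plane("side",q,z))
E
```

```text
farL [ 0.7702 -0.138   0.0185] 0.0021475798454360763 [ 0.7716 -0.138   0.018 ] [ 0.7692 -0.1381  0.018 ]
farR [ 0.7691 -0.2871  0.0197] 0.0020158588403449067 [ 0.7709 -0.2875  0.018 ] [ 0.7687 -0.2865  0.018 ]
nearL [ 0.4592 -0.1378  0.0207] 0.0029148472814184328 [ 0.4611 -0.1377  0.018 ] [ 0.4578 -0.1362  0.018 ]
nearR [ 0.4599 -0.2874  0.0189] 0.002977003838619244 [ 0.4615 -0.2873  0.018 ] [ 0.4585 -0.2873  0.018 ]
pinL [ 0.5332 -0.1517  0.0783] 0.0027121935922287893 [ 0.5344 -0.1514  0.079 ] [ 0.5318 -0.1527  0.079 ]
pinR [ 0.5333 -0.27    0.0748] 0.00299603754896515 [ 0.5338 -0.2689  0.079 ] [ 0.5315 -0.273   0.079 ]
handle [ 0.5313 -0.2108  0.1285] 0.0016418632435409302 [ 0.5343 -0.212   0.12  ] [ 0.5313 -0.2046  0.12  ]
bumpL [ 0.5761 -0.1662  0.0251] 0.005337875567602602 [ 0.5783 -0.1656  0.027 ] [ 0.5731 -0.1685  0.027 ]
bumpR [ 0.5746 -0.2598  0.0295] 0.004962458946587061 [ 0.5778 -0.2599  0.027 ] [ 0.5725 -0.259   0.027 ]
```

>>> drive_tool:
  targets:
    - [[0,0,0.139],[0,0,0],1]
    - [[0,0,0.139],[0,0,0],1]
    - [[0,0,0.139],[0,0,0],1]
    - [[0,0,0.138],[0,0,0],1]
    - [[0,0,0.138],[0,0,0],1]
    - [[0,0,0.138],[0,0,0],1]
    - [[0,0,0.138],[0,0,0],1]
    - [[0,0,0.138],[0,0,0],1]
    - [[0,0,0],[0,0,0],1]

```text
time_s: 1.0
position: [0.2464, 0.4915, 0.1952]
eef_rot: [0.708, 0.706, -0.0, 0.0]
wrist_force: [-0.5, -0.3, 0.2]
gripper_width: 1.002
finger_force: 0.0
```

>>> drive_tool:
  targets:
    - [[0,0,0],[-0.04,0.016,0],1]
    - [[0,0,0],[-0.04,0.016,0],1]
    - [[0,0,0],[-0.04,0.016,0],1]
    - [[0,0,0],[-0.04,0.016,0],1]
    - [[0,0,0],[-0.04,0.016,0],1]
    - [[0,0,0],[-0.04,0.016,0],1]
    - [[0,0,0],[-0.04,0.016,0],1]
    - [[0,0,0],[-0.04,0.016,0],1]
    - [[0,0,0],[-0.04,0.016,0],1]
    - [[0,0,0],[-0.04,0.016,0],1]
    - [[0,0,0],[0,0,0],1]

```text
time_s: 2.1
position: [0.4074, 0.0879, 0.1955]
eef_rot: [0.707, 0.707, -0.0, 0.0]
wrist_force: [0.3, 0.3, 0.0]
gripper_width: 0.997
finger_force: 0.0
```

>>> drive_tool:
  targets:
    - [[0,0,0],[-0.0375,0.0156,0],1]
    - [[0,0,0],[-0.0375,0.0156,0],1]
    - [[0,0,0],[-0.0375,0.0156,0],1]
    - [[0,0,0],[-0.0375,0.0156,0],1]
    - [[0,0,0],[-0.0375,0.0156,0],1]
    - [[0,0,0],[-0.0375,0.0156,0],1]
    - [[0,0,0],[-0.0375,0.0156,0],1]
    - [[0,0,0],[-0.0375,0.0156,0],1]
    - [[0,0,0],[0,0,0],1]
    - [[0,0,0],[0,0,0],1]

```text
time_s: 3.1
position: [0.5305, -0.2085, 0.1949]
eef_rot: [0.707, 0.707, -0.0, -0.001]
wrist_force: [-0.9, -0.7, 1.2]
gripper_width: 1.003
finger_force: 0.0
```

```bash
python3 - <<'E'
from station import *
import cv2,numpy as np
a=camera("top")["color"][90:250,270:385];b=camera("side")["color"][180:335,220:425]
a=cv2.resize(a,None,fx=3.2,fy=3.2,interpolation=3);b=cv2.resize(b,None,fx=2,fy=2,interpolation=3)
o=np.zeros((512,790,3),np.uint8);o[:a.shape[0],:a.shape[1]]=a;o[:b.shape[0],380:380+b.shape[1]]=b
cv2.imwrite("pics/z2.png",o)
E
```

```text
(no output)
```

View pics/z2.png

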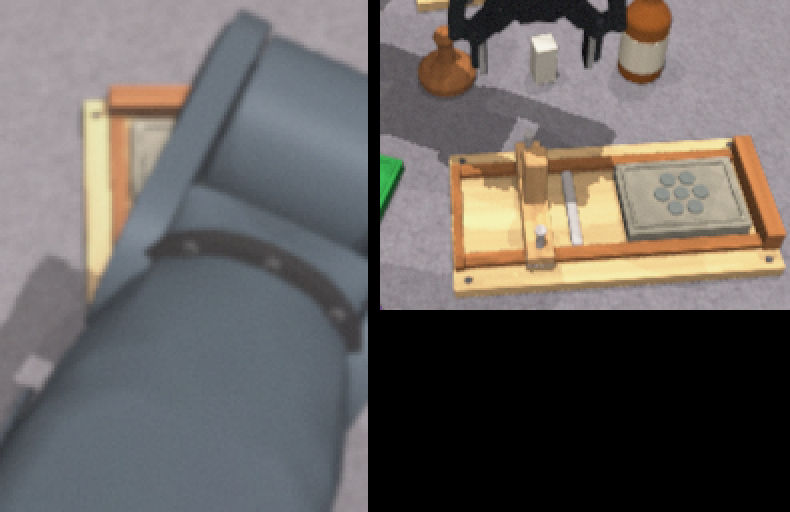

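The side crop shows the open fingers at crop x 480 and 590, centred on the handle at x 533. The bar and slab haven't moved. I'll descend and grip.

>>> drive_tool:
  targets:
    - [[0,0,0],[-0.003,0.002,0.02],1]
    - [[0,0,0],[0,0,0.022],1]
    - [[0,0,0],[0,0,0.022],1]
    - [[0,0,0],[0,0,0.022],1]
    - [[0,0,0],[0,0,0.022],1]
    - [[0,0,0],[0,0,0],1]
    - [[0,0,0],[0,0,0],1]

```text
time_s: 3.9
position: [0.5327, -0.2109, 0.0882]
eef_rot: [0.707, 0.707, 0.0, 0.0]
wrist_force: [0.8, -1.1, 0.1]
gripper_width: 1.0
finger_force: 0.0
```

>>> drive_tool:
  targets:
    - [[0,0,0],[0,0,0],0.1]
    - [[0,0,0],[0,0,0],0.1]
    - [[0,0,0],[0,0,0],0.1]
    - [[0,0,0],[0,0,0],0.1]
    - [[0,0,0],[0,0,0],0.1]
    - [[0,0,0],[0,0,0],0.1]
    - [[0,0,0],[0,0,0],0.1]
    - [[0,0,0],[0,0,0],0.1]
    - [[0,0,0],[0,0,0],0.1]
    - [[0,0,0],[0,0,0],0.1]
  squeeze: 40

```text
time_s: 4.9
position: [0.5326, -0.2116, 0.0875]
eef_rot: [0.707, 0.707, -0.0, -0.0]
wrist_force: [-0.2, -0.5, -0.6]
gripper_width: 0.105
finger_force: 0.0
```

The opening is 0.105 with no grip force, so the fingers closed on nothing. I'll look.

```bash
python3 - <<'E'
from station import *
import cv2,numpy as np
a=camera("top")["color"][90:250,270:385];b=camera("side")["color"][180:335,220:425]
a=cv2.resize(a,None,fx=2,fy=2,interpolation=3);b=cv2.resize(b,None,fx=2.7,fy=2.7,interpolation=3)
o=np.zeros((512,790,3),np.uint8);o[:a.shape[0],:a.shape[1]]=a;o[:b.shape[0],232:232+b.shape[1]]=b
cv2.imwrite("pics/z3.png",o);s=get_state();print(s["gripper_width"],s["finger_force"],s["wrist_force"])
E
```

```text
0.10089695090461086 0.0 [ 0.13569139 -0.36830861 -0.30591886]
```

View pics/z3.png

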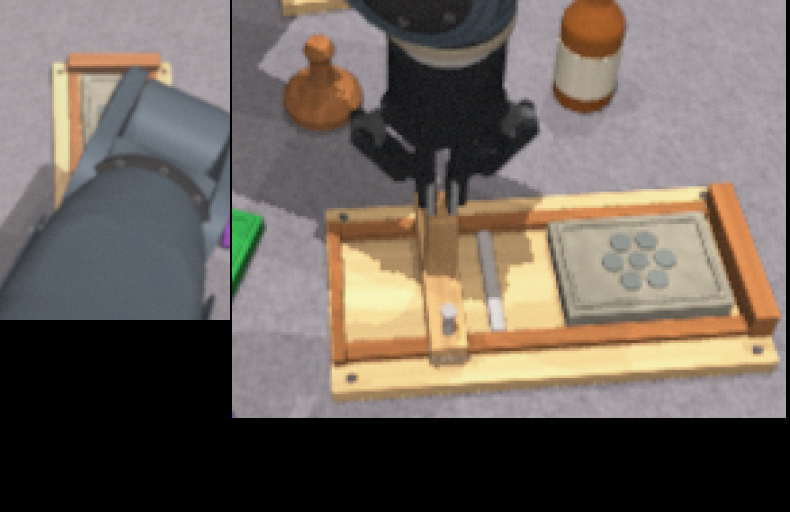

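```bash
python3 - <<'E'
from station import *
from h import *
import cv2
f,cx,cy,E=C["side"];E=np.array(E);F=210/np.tan(np.radians(f/2))
def pr(*p):
    q=E[:,:3]@p+E[:,3];u,v=F*q[0]/q[2]+cx,F*q[1]/q[2]+cy;return np.round([u,v,(u-220)*2.7+232,(v-180)*2.7],1)
s=get_state();print("tcp",s["position"],pr(*s["position"]))
for z in(.068,.12):
  for dx in(-.012,.012):
    for dy in(-.012,.012): print(z,dx,dy,pr(.5325+dx,-.2115+dy,z))
b=camera("side")["color"][235:300,265:330]
cv2.imwrite("pics/z4.png",cv2.resize(b,None,fx=9,fy=9,interpolation=3))
E
```

```text
tcp [ 0.53261181 -0.21161819  0.08749507] [297.5 266.4 441.1 233.2]
0.068 -0.012 -0.012 [291.9 277.1 426.2 262.1]
0.068 -0.012 0.012 [290.9 267.5 423.4 236.3]
0.068 0.012 -0.012 [303.6 276.4 457.6 260.2]
0.068 0.012 0.012 [302.3 266.8 454.2 234.4]
0.12 -0.012 -0.012 [292.3 261.8 427.3 220.9]
0.12 -0.012 0.012 [291.2 252.1 424.4 194.8]
0.12 0.012 -0.012 [304.5 261.1 460.2 219. ]
0.12 0.012 0.012 [303.2 251.4 456.6 192.9]
```

View pics/z4.png

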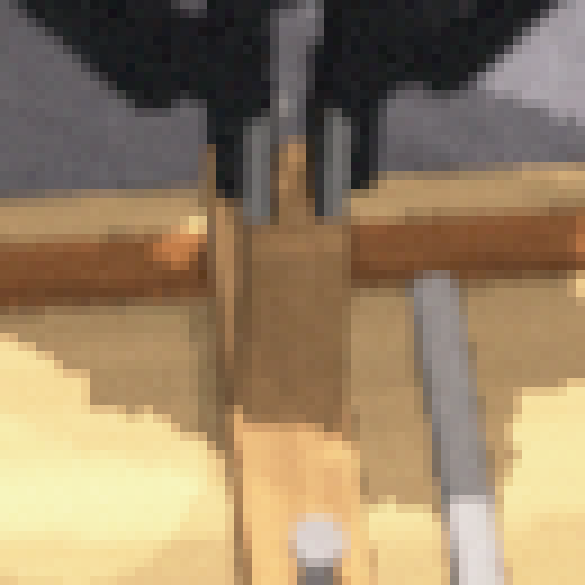

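The close-up shows the fingertips ending at side px (297,259), over the handle's top face. The reported TCP projects to (297,266), so the fingers look too high for that reading. I'll check the offset against the earlier start picture, without viewing it.

```bash
python3 - <<'E'
from h import *
import cv2
def pr(n,*p):
    f,cx,cy,E=C[n];E=np.array(E);F=210/np.tan(np.radians(f/2))
    q=E[:,:3]@p+E[:,3];return np.round([F*q[0]/q[2]+cx,F*q[1]/q[2]+cy],1)
p=(.2463,.4914)
for z in(.195,.208,.235,.25):print(z,pr("side",*p,z),pr("top",*p,z))
for z in(.195,.208,.235,.25):print("hover",z,pr("side",.5305,-.2085,z))
for n,r in(("side",(0,65,140,205)),("top",(290,380,0,60))):
    g=cv2.imread(f"pics/{n}0.png").max(2)[r[0]:r[1],r[2]:r[3]]
    m=(g<60);print(n)
    for i in range(0,m.shape[0],3):print(r[0]+i,"".join(".#"[int(v)] for v in m[i]))
E
```

```text
0.195 [181.3  62. ] [ 16.7 318.9]
0.208 [180.5  57.8] [ 12.8 319.2]
0.235 [178.8  49. ] [  4.3 319.9]
0.25 [177.8  44. ] [ -0.6 320.2]
hover 0.195 [297.6 230.6]
hover 0.208 [297.8 225.9]
hover 0.235 [298.2 215.8]
hover 0.25 [298.5 209.9]
side
0 ...............############################......................
3 ................###############################..................
6 .................###############################.................
9 ....................#############################................
12 .....................#############################...............
15 ....................#########################..###...............
18 .............######################################..............
21 ..............#####################################..............
24 ..............##################################.................
27 ...............##########....#####........#####..................
30 ...............##################........#######.................
33 ................##...###...####..........#######.................
36 ................#############.
[... 1910 characters left out ...]
..................................................
350 ............................................................
353 ............................................................
356 ............................................................
359 ............................................................
362 ............................................................
365 ............................................................
368 ............................................................
371 ............................................................
374 ............................................................
377 ............................................................
```

Both pictures agree: the fingertips really are about 35 mm higher than the reported TCP. I'll open, go down 30 mm, which is safe either way, and look again.

>>> drive_tool:
  targets:
    - [[0,0,0],[0,0,0],1]
    - [[0,0,0],[0,0,0],1]
    - [[0,0,0],[0,0,0],1]
    - [[0,0,0],[0,0,0],1]
    - [[0,0,0],[0,0,0],1]
    - [[0,0,0],[0,0,0],1]
    - [[0,0,0],[0,0,0],1]
    - [[0,0,0],[0,0,0.01],1]
    - [[0,0,0],[0,0,0.01],1]
    - [[0,0,0],[0,0,0.01],1]
    - [[0,0,0],[0,0,0],1]
    - [[0,0,0],[0,0,0],1]

```text
time_s: 6.25
position: [0.5324, -0.2116, 0.0571]
eef_rot: [0.707, 0.707, -0.0, -0.0]
wrist_force: [-0.7, -0.3, -0.3]
gripper_width: 0.999
finger_force: 0.0
```

```bash
python3 - <<'E'
from station import *
import cv2
b=camera("side")["color"][215:305,245:355]
cv2.imwrite("pics/z5.png",cv2.resize(b,None,fx=6,fy=6,interpolation=3))
E
```

```text
(no output)
```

View pics/z5.png

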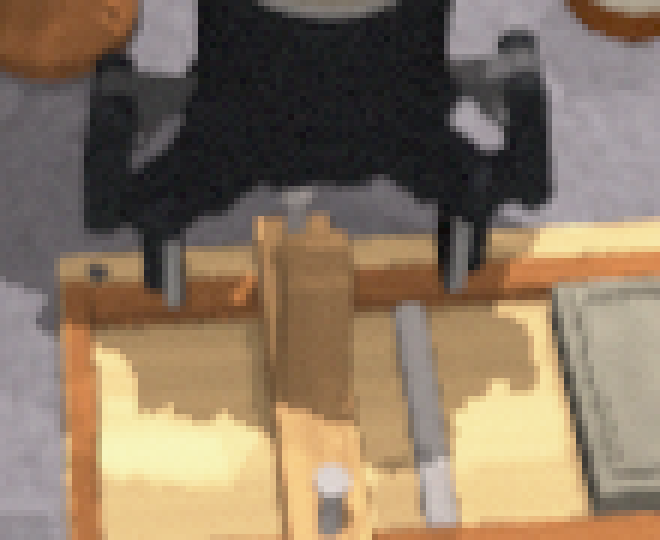

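The open fingertips straddle the handle, at side px about (274,266) and (321,264). Their pixel spacing agrees with the tips being about 37 mm above the reported TCP. I'll go down 8 mm more and grip.

>>> drive_tool:
  targets:
    - [[0,0,0],[0,0,0.008],1]
    - [[0,0,0],[0,0,0],1]
    - [[0,0,0],[0,0,0],0.1]
    - [[0,0,0],[0,0,0],0.1]
    - [[0,0,0],[0,0,0],0.1]
    - [[0,0,0],[0,0,0],0.1]
    - [[0,0,0],[0,0,0],0.1]
    - [[0,0,0],[0,0,0],0.1]
    - [[0,0,0],[0,0,0],0.1]
    - [[0,0,0],[0,0,0],0.1]
    - [[0,0,0],[0,0,0],0.1]
    - [[0,0,0],[0,0,0],0.1]
  squeeze: 40

```text
time_s: 7.5
position: [0.5328, -0.2117, 0.0497]
eef_rot: [0.707, 0.707, 0.0, 0.0]
wrist_force: [0.5, 0.6, 5.5]
gripper_width: 0.275
finger_force: 44.3
```

Gripped: the opening is 23.4 mm, which matches the post. Now I'll lift 21 mm.

>>> drive_tool:
  targets:
    - [[0,0,0],[0,0,-0.005],0.1]
    - [[0,0,0],[0,0,-0.005],0.1]
    - [[0,0,0],[0,0,-0.005],0.1]
    - [[0,0,0],[0,0,-0.006],0.1]
    - [[0,0,0],[0,0,0],0.1]
    - [[0,0,0],[0,0,0],0.1]

```text
time_s: 8.1
position: [0.5327, -0.2117, 0.0707]
eef_rot: [0.707, 0.707, 0.0, 0.0]
wrist_force: [0.7, -1.2, -1.2]
gripper_width: 0.276
finger_force: 43.6
```

```bash
python3 - <<'E'
from station import *
import cv2
b=camera("side")["color"][215:315,245:355]
cv2.imwrite("pics/z6.png",cv2.resize(b,None,fx=6,fy=6,interpolation=3))
E
```

```text
(no output)
```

View pics/z6.png

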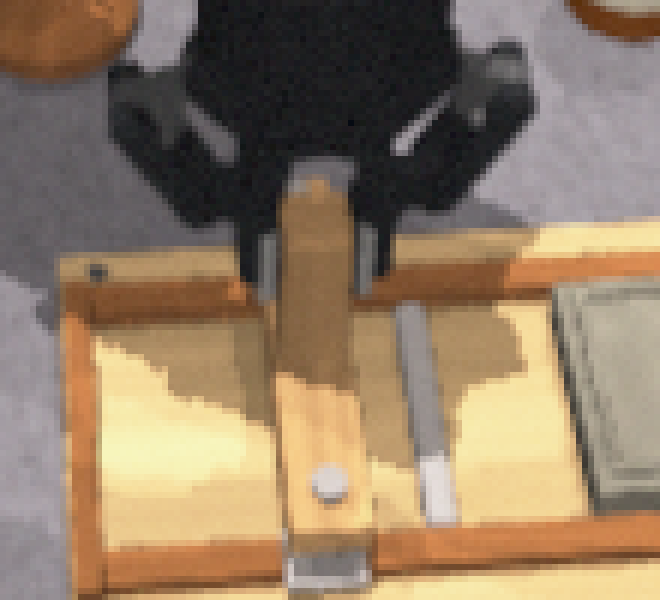

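The bar is lifted: its end at crop (325,535) stands clear of the guide and the pin is now flush. Now I'll slide 72 mm towards the slab.

>>> drive_tool:
  targets:
    - [[0,0,0],[0,0.006,0],0.1]
    - [[0,0,0],[0,0.011,0],0.1]
    - [[0,0,0],[0,0.011,0],0.1]
    - [[0,0,0],[0,0.011,0],0.1]
    - [[0,0,0],[0,0.011,0],0.1]
    - [[0,0,0],[0,0.011,0],0.1]
    - [[0,0,0],[0,0.011,0],0.1]
    - [[0,0,0],[0,0,0],0.1]
    - [[0,0,0],[0,0,0],0.1]
    - [[0,0,0],[0,0,0],0.1]

```text
time_s: 9.15
position: [0.6044, -0.2116, 0.0704]
eef_rot: [0.707, 0.707, 0.0, -0.0]
wrist_force: [-0.2, 0.5, -1.3]
gripper_width: 0.276
finger_force: 43.5
```

>>> drive_tool:
  targets:
    - [[0,0,0],[0,0,0.005],0.1]
    - [[0,0,0],[0,0,0.005],0.1]
    - [[0,0,0],[0,0,0.005],0.1]
    - [[0,0,0],[0,0,0.003],0.1]
    - [[0,0,0],[0,0,0.002],0.1]
    - [[0,0,0],[0,0,0],0.1]
    - [[0,0,0],[0,0,0],0.1]

```text
time_s: 9.85
position: [0.6045, -0.2116, 0.0505]
eef_rot: [0.707, 0.707, -0.0, -0.0]
wrist_force: [-0.6, 1.6, -0.8]
gripper_width: 0.274
finger_force: 43.5
```

>>> drive_tool:
  targets:
    - [[0,0,0],[0,0,0.001],0.1]
    - [[0,0,0],[0,0,0.0005],0.1]
    - [[0,0,0],[0,0,0],0.1]

```text
time_s: 10.15
position: [0.6051, -0.2117, 0.0498]
eef_rot: [0.707, 0.707, 0.0, 0.001]
wrist_force: [-0.4, 4.2, 5.5]
gripper_width: 0.277
finger_force: 44.3
```

>>> drive_tool:
  targets:
    - [[0,0,0],[0,0,0],0.4]
    - [[0,0,0],[0,0,0],0.7]
    - [[0,0,0],[0,0,0],1]
    - [[0,0,0],[0,0,0],1]
    - [[0,0,0],[0,0,0],1]
    - [[0,0,0],[0,0,0],1]
    - [[0,0,0],[0,0,0],1]
    - [[0,0,0],[0,0,0],1]
    - [[0,0,0],[0,0,0],1]

```text
time_s: 11.05
position: [0.6046, -0.2117, 0.049]
eef_rot: [0.707, 0.707, 0.0, 0.0]
wrist_force: [1.2, 0.0, 0.7]
gripper_width: 1.003
finger_force: 0.0
```

>>> drive_tool:
  targets:
    - [[0,0,0],[0,0,-0.01],1]
    - [[0,0,0],[0,0,-0.02],1]
    - [[0,0,0],[0,0,-0.03],1]
    - [[0,0,0],[0,0,-0.03],1]
    - [[0,0,0],[0,0,-0.03],1]
    - [[0,0,0],[0,0,0],1]
    - [[0,0,0],[0,0,0],1]

```text
time_s: 11.75
position: [0.6048, -0.2118, 0.17]
eef_rot: [0.707, 0.707, 0.0, 0.001]
wrist_force: [-1.1, 0.4, 0.4]
gripper_width: 1.001
finger_force: 0.0
```

```bash
python3 - <<'E'
from station import *
import cv2
b=camera("side")["color"][225:335,240:430]
cv2.imwrite("pics/z7.png",cv2.resize(b,None,fx=4.2,fy=4.2,interpolation=3))
E
```

```text
(no output)
```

View pics/z7.png

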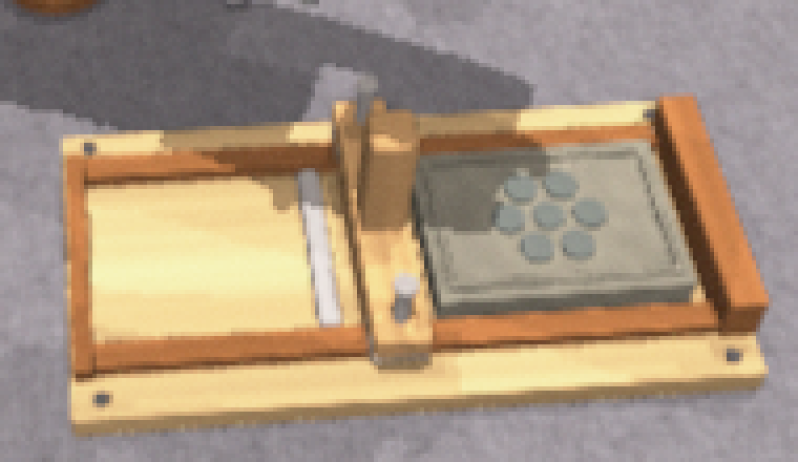

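The bar is down with its pins standing proud, as they were at the start. It sits between the bump at crop (320,245) and the slab at (430,240), and the slab is flat in place.

```bash
python3 -c "
from station import *
print(finish_job())"
```

```text
the job is handed in; nothing more can be done
None
```

The slab is locked in: the bar was lifted over the bump, slid towards the slab and set down flat at about holder x -10 mm; the slab lay flat in the last picture, the other holder's bar was not touched, and the job was handed in at about 12 s.

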